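# Put the stacked lids back on their spice jars

## Task

The washed lids of the four glazed spice jars are stacked on the drying board. Take the stack apart and put every lid back on its own jar, the one of its colour, so that it sits level and fully home over the neck. Set the lids down rather than dropping them, keep the jars standing where they are, and leave the mortar and the jug alone.

Things in the scene. Friction and masses are not known exactly. Their poses are not given: they have to be found in the camera images.
- lid_green_center (a point): leaf-green glazed clay cap lid, loose, at the start top of the stack (lids lie flat on one another, widest lowest): flat top 40 mm across, 26 mm tall, straight outer wall, hollow below (34 mm bore, 21 mm deep, open side down); about 30 g. The point is its centre, 13 mm above its lower edge; z up its axis
- lid_cream_center (a point): cream-white glazed clay cap lid, loose, at the start second from the top (lids lie flat on one another, widest lowest): flat top 49 mm across, 26 mm tall, straight outer wall, hollow below (43 mm bore, 21 mm deep, open side down); about 42 g. The point is its centre, 13 mm above its lower edge; z up its axis
- lid_blue_center (a point): dark cobalt-blue glazed clay cap lid, loose, at the start third from the top (lids lie flat on one another, widest lowest): flat top 58 mm across, 26 mm tall, straight outer wall, hollow below (52 mm bore, 21 mm deep, open side down); about 58 g. The point is its centre, 13 mm above its lower edge; z up its axis
- lid_yellow_center (a point): mustard-yellow glazed clay cap lid, loose, at the start bottom of the stack, on the 12 mm drying board (lids lie flat on one another, widest lowest): flat top 67 mm across, 26 mm tall, straight outer wall, hollow below (61 mm bore, 21 mm deep, open side down); about 75 g. The point is its centre, 13 mm above its lower edge; z up its axis
- jar_green_mouth (a point): leaf-green clay jar, loose, 73 mm tall: body 64 mm across, 46 mm tall, then open neck 26 mm across, 27 mm tall, its last 7 mm tapering to 21 mm. The point: centre of the neck's top; z up. Lid home (neck top against lid's top plate): lid centre 8 mm below this point, its lower edge 6 mm above the shoulder, 4 mm play all round. About 220 g
- jar_cream_mouth (a point): cream-white clay jar, loose, 81 mm tall: body 74 mm across, 54 mm tall, then open neck 35 mm across, 27 mm tall, its last 7 mm tapering to 30 mm. The point: centre of the neck's top; z up. Lid home (neck top against lid's top plate): lid centre 8 mm below this point, its lower edge 6 mm above the shoulder, 4 mm play all round. About 320 g
- jar_blue_mouth (a point): dark cobalt-blue clay jar, loose, 89 mm tall: body 84 mm across, 62 mm tall, then open neck 44 mm across, 27 mm tall, its last 7 mm tapering to 39 mm. The point: centre of the neck's top; z up. Lid home (neck top against lid's top plate): lid centre 8 mm below this point, its lower edge 6 mm above the shoulder, 4 mm play all round. About 450 g
- jar_yellow_mouth (a point): mustard-yellow clay jar, loose, 97 mm tall: body 92 mm across, 70 mm tall, then open neck 53 mm across, 27 mm tall, its last 7 mm tapering to 48 mm. The point: centre of the neck's top; z up. Lid home (neck top against lid's top plate): lid centre 8 mm below this point, its lower edge 6 mm above the shoulder, 4 mm play all round. About 600 g
- mortar: three-legged grey basalt mortar with its pestle, 160 mm across, pestle to about 125 mm high, a bystander; origin under its centre
- jug: terracotta jug 94 mm across and 110 mm tall with a handle and a wooden spoon standing in it (to 190 mm), a bystander; origin under its centre
Not all that is in view belongs to the job. Of the things that look like the part that bears jar_blue_mouth, the middle-sized one is meant.

How it is judged:
By the outcome, as a careful person would: the job done as asked, in the order asked, and still so for the second after the job is handed in, with the robot touching nothing.
It also fails if it takes over 120 s, if anything falls off the work surface, if the arm or the gripper's body presses on something with over 40 N, if the wrist force passes 120 N, or if a joint passes its speed limit or range.

## Robot

A 7-joint arm with a two-finger parallel gripper is mounted at the origin on the work surface. World frame = base frame: x ahead of the robot, y to its left, z up, the work surface at z = 0. Lengths are in m, angles in rad, forces in N, time in s.
With the tool pointing down it reaches from about 0.4 to 0.85 m from the base axis. Payload 10.4 kg.
Tool frame: the origin (TCP) lies between the finger pads; the fingertips stand ahead of it and the grasp point (between the pads) lies 3 mm ahead of it (r.tips_ahead is the z of the fingertips in the tool frame, in m); z points along the fingers, y is the line along which they close (so a half turn about z gives the same grasp; the last joint's range is limited). The gripper opens to 87 mm and grips with 3 to 60 N. Pads are 19 mm wide; open, the fingers measure 117 mm over their backs; the gripper's body (75 mm by 190 mm) begins 51 mm behind the grasp point.
Start: joints at [-1.292, 0.332, -0.065, 1.46, 0.022, 1.35, -0.088], TCP at [0.186, 0.597, 0.245] pointing down, gripper open.
Joint ranges: [-2.6, 2.6], [-0.5, 2.12], [-1.47, 1.34], [0.16, 2.42], [-1.27, 4.41], [0.06, 2.06], [-2.6, 2.6]. Speed limits (rad/s): [2.22, 2.22, 2.79, 2.79, 3.14, 3.14, 3.14].

## Interface

Orientations are given as a unit quaternion [x, y, z, w].
In Python, from bench import telemetry, camera, get_calibration, r gives the robot as it stands.
- The arm moves only by the tool drive_tool, never from a script. Its argument "series" is one flat list of numbers, 7 for each row, row after row: the turn, a rotation vector about the tool's x, y, z in units of 5 degrees (1.0 is 5 degrees), then the shift along the tool's x, y, z in units of 40 mm (1.0 is 40 mm), then the opening, from -1 (shut) to 1 (fully open). A call has 1 to 10 rows; each row is the pose to reach, as a shift and turn from the pose commanded when the call began, along the tool's axes at that moment; what a row does not reach only later rows make up. A row lasts 1/12 s, in which the tool goes at most 41.7 mm and 7.16 degrees, less where a joint would pass 70% of its speed; a pose out of reach is approached as far as the arm can. A call with a gripper value outside its range is refused whole. The fingers move at their own pace and stop on an object; "grip_force" is the grip in N (left out, the last holds). Time passes only in rows, so rows that repeat a pose let the fingers close. It gives the time, the measured TCP pose, the force, the opening and the grip force at its end, in the units of the state.
- telemetry.read_state(): the state, without advancing time (a new reading comes with each control period).
- camera(name): name is "scene" or "top"; returns the picture (480x640x3 uint8, red, green, blue); there is no depth.
- get_calibration(name): a dict with "fovy" (degrees; the focal length in pixels is half the picture's height over the tangent of half this angle, whatever the lens; pixels are square), "cx", "cy" (the principal point, pixels), "dist" ([k1, k2, p1, p2, k3] as OpenCV has them; the pictures are not rectified), "xyz" and "rotation" of the camera in the world. Camera axes: x right, y up, looking along -z (the intrinsics and any distortion apply to the point x, -y, -z); pixel columns grow to the right and rows downward; lengths in m; the calibration is good to about 2 mm. A picture is of the moment at which its call begins. get_calibration takes no time and is no camera call.
- r.close_job(): hands the job in; it is judged then, once.
The state is a dict: "time": time; "joint_positions": joint angles; "joint_vel": joint speeds; "joint_torque": joint torques, N m; "ee_pos": TCP position; "eef_rot": TCP orientation; "ft_force": force on the tool from outside, world axes, zero at the start; "torque": the same for the moment, N m; "width": finger opening in m; "grip_force": force on a finger pad.
Only numpy, scipy, OpenCV 4.12 (cv2) and the standard library are available. Lean on these libraries where they do the work, as an engineer would, in place of code of your own. Each camera call takes 0.05 s, during which the arm holds its last target. There are 200 camera calls.

## Working session

There is one attempt and no reset: what is moved stays moved. The work goes in short steps, Python scripts to look and compute and a tool call to move; the robot and the scene stay as the last step left them, time stands still between calls to the robot, and variables do not carry over. Pictures are saved under pics/ and viewed, at most 14 in all, crops included, and the job is handed in when it is done.

Besides the shell and the picture viewer there is one more tool, called after "Call:" as name(argument=value, ...) on one line, values as JSON. drive_tool: Moves the arm, as the interface text tells. Its arguments: {"type":"object","properties":{"series":{"type":"array"},"grip_force":{"type":"number"}},"required":["series"]}

```bash
mkdir -p pics
python3 - <<'E'
from bench import telemetry,camera,get_calibration,r
import cv2
for n in("scene","top"):
    cv2.imwrite(f"pics/{n}0.png",camera(n)[:,:,::-1]); print(n,get_calibration(n))
s=telemetry.read_state(); print({k:s[k] for k in("time","ee_pos","eef_rot","width","ft_force")}, r.tips_ahead)
E
```

```text
scene {'fovy': 45.19296864562837, 'cx': 313.993026306939, 'cy': 236.65250011189494, 'dist': array([0.06274575, 0.        , 0.        , 0.        , 0.        ]), 'xyz': array([ 1.09603858, -0.71416913,  0.94642834]), 'rotation': array([0.38216728, 0.12412631, 0.26599633, 0.87623443])}
top {'fovy': 55.46531415211063, 'cx': 323.057056134835, 'cy': 244.6968715221672, 'dist': array([-0.02930739,  0.        ,  0.        ,  0.        ,  0.        ]), 'xyz': array([0.4245348 , 0.08844775, 1.22362881]), 'rotation': array([-0.04360962,  0.04312695,  0.71429013, -0.697157  ])}
{'time': 0.1, 'ee_pos': array([0.18566982, 0.59645661, 0.24382604]), 'eef_rot': array([ 1.50310550e-01,  9.88638623e-01, -6.37668135e-04, -7.39940896e-05]), 'width': 0.08698090391545062, 'ft_force': array([ 0.30797985,  0.04601357, -0.28610189])} 0.022
```

View pics/scene0.png

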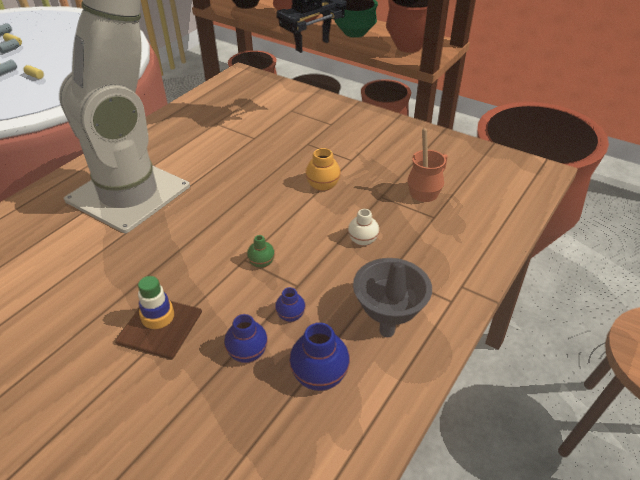

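View pics/top0.png

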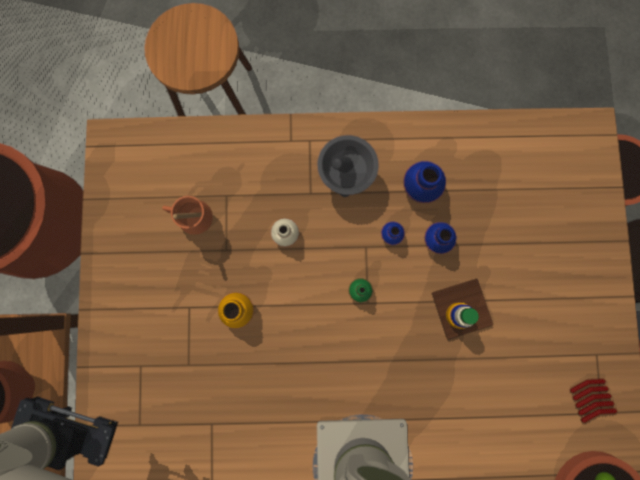

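The top view shows the stack at (462,316), and the jars at yellow (235,310), cream (285,233), green (360,291) and middle blue (440,237). The decoy blues are at (392,233) and (425,182). Next I'll enlarge these for exact reading.

```bash
cat > h.py <<'E'
import numpy as np,cv2
from scipy.spatial.transform import Rotation as R
from bench import telemetry,camera,get_calibration
def K(c): f=240/np.tan(np.radians(c["fovy"]/2)); return np.array([[f,0,c["cx"]],[0,f,c["cy"]],[0,0,1]])
def ray(n,uv):
    c=get_calibration(n); p=cv2.undistortPoints(np.array([[uv]],float),K(c),c["dist"])[0,0]
    return np.array(c["xyz"]),R.from_quat(c["rotation"]).apply([p[0],-p[1],-1])
def onz(n,uv,z): o,d=ray(n,uv); return o+d*(z-o[2])/d[2]
def proj(n,P):
    c=get_calibration(n); q=R.from_quat(c["rotation"]).inv().apply(np.atleast_2d(P)-c["xyz"])*[1,-1,-1]
    return cv2.projectPoints(q,np.zeros(3),np.zeros(3),K(c),c["dist"])[0][:,0]
def tri(uv1,uv2):
    A=[];b=[]
    for n,uv in(("top",uv1),("scene",uv2)):
        o,d=ray(n,uv); d/=np.linalg.norm(d); M=np.eye(3)-np.outer(d,d); A.append(M); b.append(M@o)
    return np.linalg.lstsq(np.vstack(A),np.hstack(b),rcond=None)[0]
def ring(P,rad): a=np.linspace(0,2*np.pi,60); return np.array(P)+rad*np.c_[np.cos(a),np.sin(a),0*a]
def crops(img,cs,fn,h=25,s=5,marks=[]):
    img=cv2.resize(img[:,:,::-1],None,fx=s,fy=s,interpolation=cv2.INTER_CUBIC)
    for m in marks: cv2.polylines(img,[np.round((m+.5)*s).astype(int)],True,(255,0,255),1)
    t=[]
    for u,v in cs:
        c=img[(v-h)*s:(v+h)*s,(u-h)*s:(u+h)*s].copy()
        for k in range(0,2*h,10):
            cv2.putText(c,str(u-h+k),(k*s,8),0,.3,(255,255,255)); cv2.putText(c,str(v-h+k),(0,k*s+8),0,.3,(255,255,255))
            cv2.line(c,(k*s,0),(k*s,4),(255,255,255));cv2.line(c,(0,k*s),(4,k*s),(255,255,255))
        t.append(c)
    while len(t)<6: t.append(0*t[0])
    cv2.imwrite(fn,np.vstack([np.hstack(t[:3]),np.hstack(t[3:])]))
def st():
    s=telemetry.read_state(); return np.array(s["ee_pos"]),R.from_quat(s["eef_rot"]),s
E
python3 - <<'E'
from h import *
crops(camera("top"),[(462,316),(360,291),(285,233),(440,237),(235,310)],"pics/c1.png")
crops(camera("scene"),[(152,305),(261,250),(363,228),(245,338),(323,168)],"pics/c2.png")
E
```

```text
(no output)
```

View pics/c1.png

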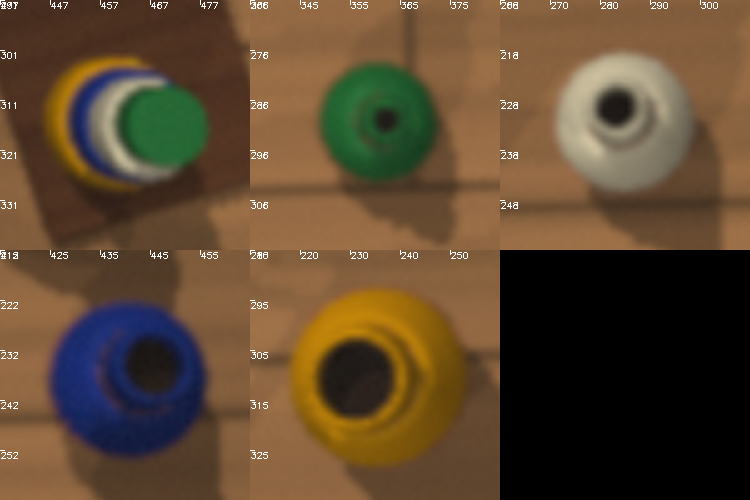

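View pics/c2.png

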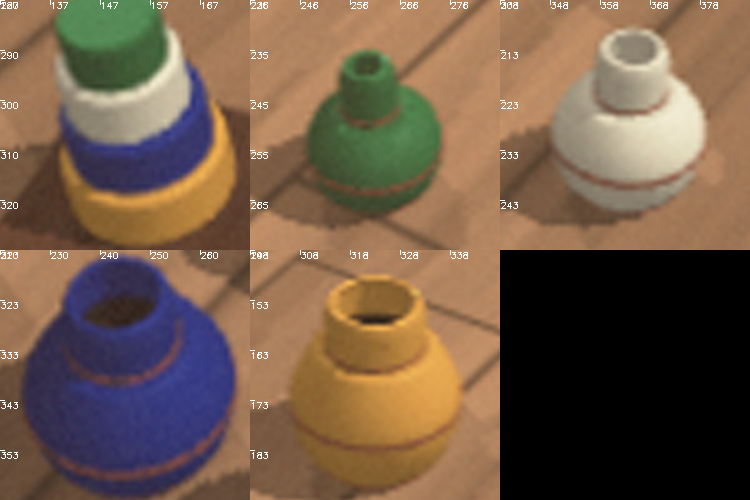

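The crops give mouth and lid centres in both views. I'll triangulate them against the known heights.

Run:
```python
from h import *
np.set_printoptions(precision=4,suppress=True)
J=dict(green=((361.5,289.5),(259,237.4),.073),cream=((282.6,229),(364.4,212),.081),blue=((445,234.6),(243,321.2),.089),yellow=((230.4,310.2),(322.8,152.2),.097))
for k,(a,b,z) in J.items(): print(k,onz("top",a,z)[:2],onz("scene",b,z)[:2],tri(a,b))
print("lid",onz("top",(469.6,315.8),.116))
m=[proj("top",ring([*((onz("top",a,z)+onz("scene",b,z))/2)[:2],z],w/2)) for (a,b,z),w in zip(J.values(),(.021,.030,.039,.048))]
n=[proj("scene",ring([*((onz("top",a,z)+onz("scene",b,z))/2)[:2],z],w/2)) for (a,b,z),w in zip(J.values(),(.021,.030,.039,.048))]
L=onz("top",(469.6,315.8),.116)
for w,z in((.04,.116),(.049,.09),(.058,.064),(.067,.038),(.067,.012)): 
    P=[L[0],L[1],z]; m.append(proj("top",ring(P,w/2))); n.append(proj("scene",ring(P,w/2)))
crops(camera("top"),[(462,316),(360,291),(285,233),(440,237),(235,310)],"pics/c3.png",marks=m)
crops(camera("scene"),[(152,300),(261,250),(363,228),(245,338),(323,168)],"pics/c4.png",marks=n)
```

```text
green [ 0.4508 -0.0062] [ 0.4516 -0.0049] [ 0.4514 -0.0057  0.0734]
cream [0.6081 0.189 ] [0.6085 0.1914] [0.6086 0.1895 0.0822]
blue [ 0.5826 -0.2197] [ 0.5833 -0.2192] [ 0.5829 -0.2194  0.0889]
yellow [0.4075 0.3183] [0.4064 0.3222] [0.4081 0.3182 0.0998]
lid [ 0.3803 -0.2607  0.116 ]
```

View pics/c3.png

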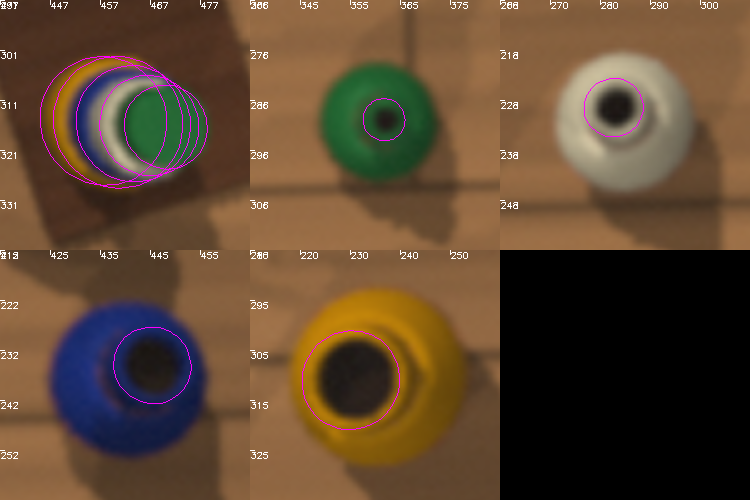

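View pics/c4.png

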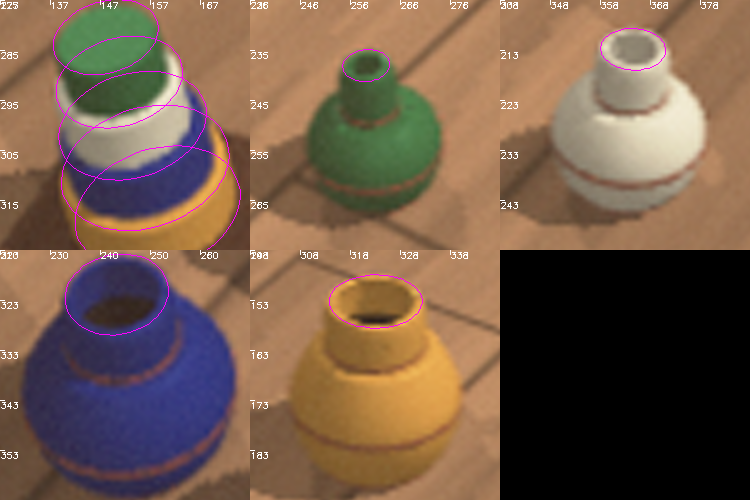

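Jar mouths: green (.451,-.0055), cream (.608,.190), blue (.583,-.2195), yellow (.407,.320). The stack is at about (.380,-.262). I'll start moving along an arc around the base and square the tool to the world axes.

Call:
drive_tool(series=[0,0,-3.46,-8.51,-5.13,0,1,0,0,-3.46,-8.51,-5.13,0,1,0,0,-3.46,-8.51,-5.13,0,1,0,0,-3.46,-8.51,-5.13,0,1,0,0,-3.46,-8.51,-5.13,0,1,0,0,-3.46,-8.51,-5.13,0,1,0,0,-3.46,-8.51,-5.13,0,1,0,0,-3.46,-8.51,-5.13,0,1,0,0,-3.46,-8.51,-5.13,0,1,0,0,-3.46,-8.51,-5.13,0,1], grip_force=12)

```text
time: 1.13
ee_pos: [0.4528, 0.2951, 0.2448]
eef_rot: [0.002, 1.0, -0.0, 0.001]
ft_force: [-0.1, 0.3, 0.3]
width: 0.0869
grip_force: 0.0
```

Call:
drive_tool(series=[0,0,0,0,-9.6,0,1,0,0,0,0,-9.6,0,1,0,0,0,0,-9.6,0,1,0,0,0,0,-9.6,0,1,0,0,0,0,-9.6,0,1,0,0,0,0,-9.6,0,1,0,0,0,0,-9.6,0,1,0,0,0,0,-9.6,0,1,0,0,0,0,-9.6,0,1,0,0,0,0,-9.6,0,1])

```text
time: 1.97
ee_pos: [0.449, -0.0911, 0.245]
eef_rot: [0.004, 1.0, -0.0, 0.001]
ft_force: [-0.3, 0.3, -0.5]
width: 0.0867
grip_force: 0.0
```

Call:
drive_tool(series=[0,0,0,1.72,-4.27,1.75,1,0,0,0,1.72,-4.27,1.75,1,0,0,0,1.72,-4.27,1.75,1,0,0,0,1.72,-4.27,1.75,1,0,0,0,1.72,-4.27,1.75,1,0,0,0,1.72,-4.27,1.75,1,0,0,0,1.72,-4.27,1.75,1,0,0,0,1.72,-4.27,1.75,1])

```text
time: 2.63
ee_pos: [0.3815, -0.2545, 0.1747]
eef_rot: [-0.0, 1.0, 0.0, 0.0]
ft_force: [0.4, 0.4, -0.2]
width: 0.087
grip_force: 0.0
```

Run:
```python
from h import *
t=camera("scene"); cv2.imwrite("pics/s1.png",cv2.resize(t[210:370,70:270,::-1],None,fx=4,fy=4,interpolation=cv2.INTER_CUBIC)[:600])
p,q,s=st(); print(p,q.as_quat(),s["joint_positions"],s["width"]); print(proj("scene",p+[0,0,-.022]))
```

```text
[ 0.38186167 -0.25415202  0.17480408] [-8.64541180e-04  9.99999583e-01  1.14303636e-04  2.70181703e-04] [-0.25712727 -0.01455423  0.75258375  2.00596916  0.01041589  1.14590137
  2.06363879] 0.08692328783115588
[[146.78670004 266.90878432]]
```

View pics/s1.png

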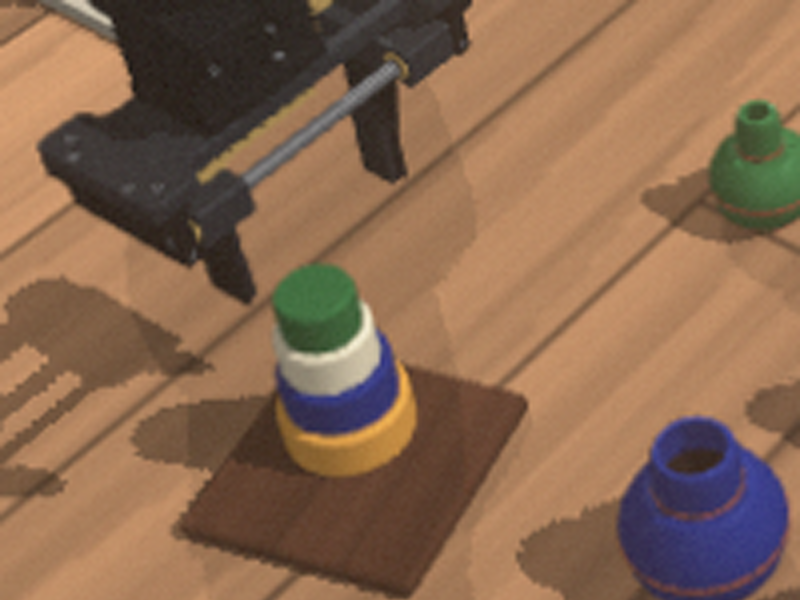

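Call:
drive_tool(series=[0,0,0,0.04,-0.2,0,1,0,0,0,0.04,-0.2,0.5,1,0,0,0,0.04,-0.2,1.0,1,0,0,0,0.04,-0.2,1.25,1,0,0,0,0.04,-0.2,1.5,1,0,0,0,0.04,-0.2,1.5,1,0,0,0,0.04,-0.2,1.5,0.5,0,0,0,0.04,-0.2,1.5,0.2,0,0,0,0.04,-0.2,1.5,0.1,0,0,0,0.04,-0.2,1.5,0.1])

```text
time: 3.52
ee_pos: [0.3799, -0.2633, 0.1151]
eef_rot: [-0.0, 1.0, -0.0, 0.001]
ft_force: [-0.1, -0.4, 0.8]
width: 0.0678
grip_force: 0.0
```

Run:
```python
from h import *
t=camera("scene"); a=camera("top")
f=lambda i:cv2.resize(i[:,:,::-1],(400,400),interpolation=cv2.INTER_CUBIC)
cv2.imwrite("pics/s2.png",np.hstack([f(t[255:335,110:190]),f(a[276:356,422:502])]))
p,q,s=st(); print(p,s["width"])
```

```text
[ 0.37978165 -0.26319197  0.1149274 ] 0.059975157240159276
```

View pics/s2.png

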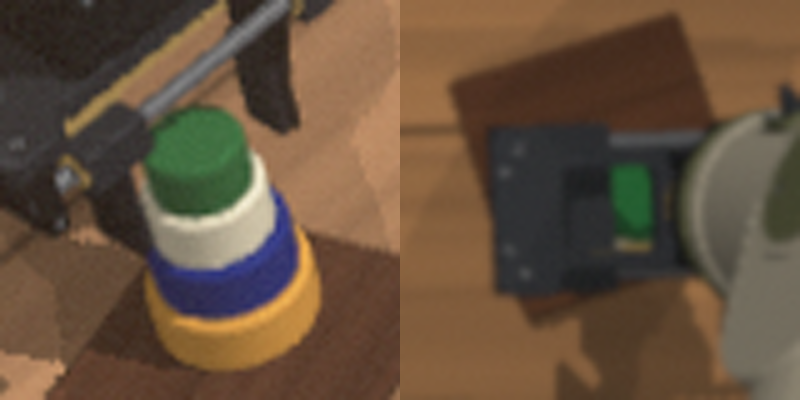

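Call:
drive_tool(series=[0,0,0,0,0,0,-0.2,0,0,0,0,0,0,-0.2,0,0,0,0,0,0,-0.2,0,0,0,0,0,0,-0.2,0,0,0,0,0,0,-0.2,0,0,0,0,0,0,-0.2], grip_force=12)

```text
time: 4.12
ee_pos: [0.3795, -0.2631, 0.1146]
eef_rot: [-0.0, 1.0, 0.0, 0.0]
ft_force: [-0.1, -0.1, 0.9]
width: 0.04
grip_force: 12.0
```

Call:
drive_tool(series=[0,0,0,0,0,-0.4,-0.2,0,0,0,0,0,-1.2,-0.2,0,0,0,-0.1,0.5,-2,-0.2,0,0,0,-0.4,1.4,-2,-0.2,0,0,0,-0.6,2.3,-2,-0.2,0,0,0,-0.9,3.2,-2,-0.2,0,0,0,-1.1,4.1,-2,-0.2,0,0,0,-1.4,5,-2,-0.2,0,0,0,-1.6,5.8,-2,-0.2,0,0,0,-1.79,6.44,-2,-0.2])

```text
time: 4.95
ee_pos: [0.4512, -0.0027, 0.1945]
eef_rot: [-0.001, 1.0, 0.0, 0.0]
ft_force: [-0.0, 0.1, 0.2]
width: 0.0403
grip_force: 12.0
```

Run:
```python
from h import *
t=camera("scene"); p,q,s=st(); print(p,s["width"],q.as_rotvec())
f=lambda i:cv2.resize(i[:,:,::-1],(400,400),interpolation=cv2.INTER_CUBIC)
cv2.imwrite("pics/s3.png",np.hstack([f(t[180:280,200:300]),f(t[260:340,110:190])]))
for z in(.001,-.025): print(proj("scene",p+[0,0,z]))
```

```text
[0.45217973 0.00186128 0.19438118] 0.03987309833657158 [-1.10137208e-02  3.14120702e+00  2.24708495e-03]
[[256.58258015 192.82625337]]
[[257.58741524 202.44168932]]
```

View pics/s3.png

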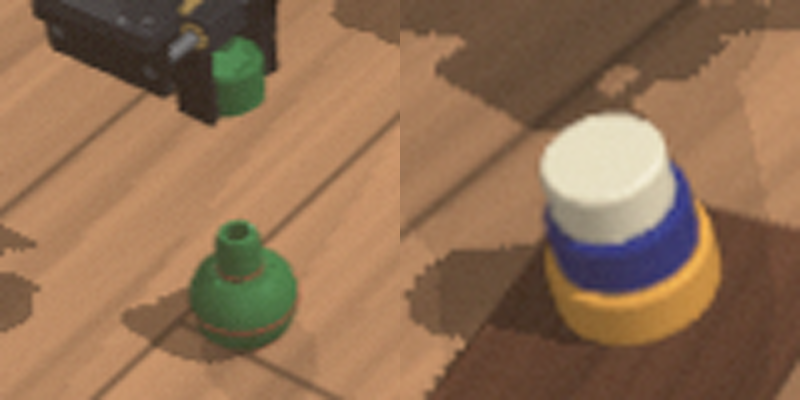

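Call:
drive_tool(series=[0,0,0,0,0,0.5,-0.2,0,0,0,0,0,1,-0.2,0,0,0,0,0,1.5,-0.2,0,0,0,0,0,1.5,-0.2,0,0,0,0,0,1.5,-0.2])

```text
time: 5.42
ee_pos: [0.4504, -0.0059, 0.1342]
eef_rot: [0.0, 1.0, -0.0, -0.001]
ft_force: [-0.6, 0.2, 0.4]
width: 0.04
grip_force: 12.0
```

Call:
drive_tool(series=[0,0,0,0,0,0.3,-0.2,0,0,0,0,0,0.6,-0.2,0,0,0,0,0,0.8,-0.2,0,0,0,0,0,0.95,-0.2,0,0,0,0,0,1.1,-0.2,0,0,0,0,0,1.2,-0.2,0,0,0,0,0,1.3,-0.2,0,0,0,0,0,1.36,-0.2,0,0,0,0,0,1.36,-0.2])

```text
time: 6.17
ee_pos: [0.4509, -0.0055, 0.0798]
eef_rot: [-0.0, 1.0, -0.0, -0.0]
ft_force: [-1.1, 0.1, 0.6]
width: 0.0398
grip_force: 12.0
```

Call:
drive_tool(series=[0,0,0,0,0,0.04,-0.2,0,0,0,0,0,0.07,-0.2,0,0,0,0,0,0.09,-0.2,0,0,0,0,0,0.09,-0.2])

```text
time: 6.5
ee_pos: [0.4511, -0.0055, 0.0765]
eef_rot: [-0.0, 1.0, 0.0, 0.0]
ft_force: [-1.0, 0.1, 0.6]
width: 0.0397
grip_force: 12.0
```

Force isn't up yet, so I'll go another millimetre or so.

Call:
drive_tool(series=[0,0,0,0,0,0.03,-0.2,0,0,0,0,0,0.05,-0.2,0,0,0,0,0,0.05,-0.2])

```text
time: 6.75
ee_pos: [0.452, -0.0054, 0.0757]
eef_rot: [-0.0, 1.0, 0.0, 0.001]
ft_force: [-3.5, -1.5, 13.8]
width: 0.04
grip_force: 12.0
```

Call:
drive_tool(series=[0,0,0,0,0,0,0.1,0,0,0,0,0,0,0.3,0,0,0,0,0,0,0.5,0,0,0,0,0,0,0.5,0,0,0,0,0,-0.3,0.5,0,0,0,0,0,-1,0.6,0,0,0,0,0,-2,1,0,0,0,0,0,-2.8,1,0,0,0,0.5,-0.9,-2.8,1,0,0,0,0.7,-1.8,-2.8,1])

```text
time: 7.58
ee_pos: [0.423, -0.0773, 0.1881]
eef_rot: [-0.002, 1.0, 0.0, 0.001]
ft_force: [0.9, -0.4, -0.7]
width: 0.0847
grip_force: 0.0
```

Call:
drive_tool(series=[0,0,0,0.2,-0.9,0,1,0,0,0,0.4,-1.8,0,1,0,0,0,0.6,-2.7,0.2,1,0,0,0,0.8,-3.6,0.5,1,0,0,0,1,-4.3,0.8,1,0,0,0,1.08,-4.64,1,1,0,0,0,1.08,-4.64,1,1,0,0,0,1.08,-4.64,1,1])

```text
time: 8.25
ee_pos: [0.3793, -0.2633, 0.1462]
eef_rot: [0.001, 1.0, 0.0, -0.001]
ft_force: [0.1, 1.4, 0.5]
width: 0.087
grip_force: 0.0
```

Run:
```python
from h import *
t=camera("scene"); p,q,s=st(); print(p,s["width"])
f=lambda i:cv2.resize(i[:,:,::-1],(400,400),interpolation=cv2.INTER_CUBIC)
cv2.imwrite("pics/s4.png",np.hstack([f(t[210:290,220:300]),f(t[255:335,110:190])]))
```

```text
[ 0.38001687 -0.26255786  0.14649651] 0.08682615612331207
```

View pics/s4.png

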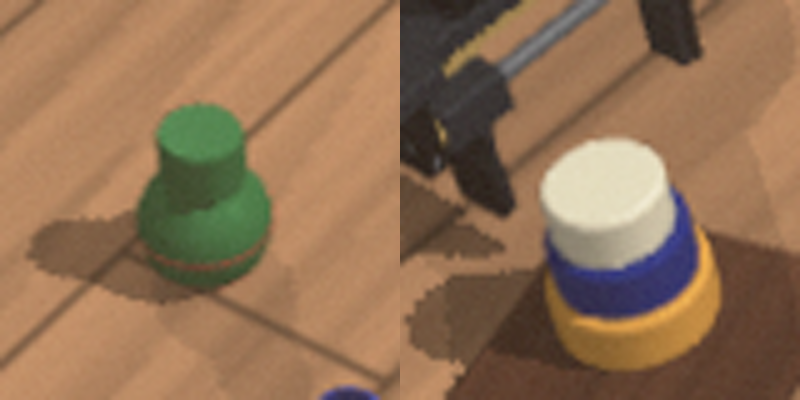

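The green lid sits level and home, and cream is now on top of the stack. I'll go down and grip it.

Call:
drive_tool(series=[0,0,0,0,0,0.5,1,0,0,0,0,0,1,1,0,0,0,0,0,1.3,0.8,0,0,0,0,0,1.43,0.6,0,0,0,0,0,1.43,0.3,0,0,0,0,0,1.43,0,0,0,0,0,0,1.43,0,0,0,0,0,0,1.43,0,0,0,0,0,0,1.43,0,0,0,0,0,0,1.43,0])

```text
time: 9.13
ee_pos: [0.3804, -0.2632, 0.0899]
eef_rot: [-0.0, 1.0, 0.0, 0.001]
ft_force: [-0.1, 0.2, 4.5]
width: 0.0485
grip_force: 12.0
```

Call:
drive_tool(series=[0,0,0,0,0,-0.4,0,0,0,0,0,0,-1.2,0,0,0,0,-0.2,0.4,-2,0,0,0,0,-0.6,1.2,-2.3,0,0,0,0,-1,2,-2.3,0,0,0,0,-1.4,2.8,-2.3,0,0,0,0,-1.8,3.6,-2.3,0,0,0,0,-2.2,4.4,-2.3,0,0,0,0,-2.6,5.2,-2.3,0,0,0,0,-3,6,-2.3,0])

```text
time: 9.97
ee_pos: [0.5003, -0.0214, 0.1815]
eef_rot: [-0.0, 1.0, 0.0, 0.0]
ft_force: [-0.4, -1.9, 0.1]
width: 0.0482
grip_force: 12.0
```

Call:
drive_tool(series=[0,0,0,-0.4,0.8,0,0,0,0,0,-0.8,1.6,0,0,0,0,0,-1.2,2.4,0,0,0,0,0,-1.6,3.2,0,0,0,0,0,-2,4,0,0,0,0,0,-2.4,4.7,0,0,0,0,0,-2.6,5.1,0,0,0,0,0,-2.69,5.33,0,0,0,0,0,-2.69,5.33,0,0,0,0,0,-2.69,5.33,0,0])

```text
time: 10.8
ee_pos: [0.6072, 0.189, 0.1811]
eef_rot: [0.0, 1.0, -0.0, -0.0]
ft_force: [0.4, -1.8, -0.2]
width: 0.0483
grip_force: 12.0
```

Call:
drive_tool(series=[0,0,0,-0.02,0.02,0.5,0,0,0,0,-0.02,0.02,1,0,0,0,0,-0.02,0.02,1.3,0,0,0,0,-0.02,0.02,1.55,0,0,0,0,-0.02,0.02,1.75,0,0,0,0,-0.02,0.02,1.95,0,0,0,0,-0.02,0.02,2.1,0,0,0,0,-0.02,0.02,2.2,0,0,0,0,-0.02,0.02,2.28,0,0,0,0,-0.02,0.02,2.28,0])

```text
time: 11.63
ee_pos: [0.6081, 0.1909, 0.0897]
eef_rot: [-0.0, 1.0, -0.0, -0.0]
ft_force: [-0.1, -0.4, -0.6]
width: 0.0484
grip_force: 12.0
```

Call:
drive_tool(series=[0,0,0,0,0,0.04,0,0,0,0,0,0,0.08,0,0,0,0,0,0,0.1,0,0,0,0,0,0,0.1,0])

```text
time: 11.97
ee_pos: [0.6082, 0.1909, 0.0861]
eef_rot: [-0.0, 1.0, 0.0, 0.0]
ft_force: [0.2, -0.6, -1.0]
width: 0.0486
grip_force: 12.0
```

Call:
drive_tool(series=[0,0,0,0,0,0.02,0,0,0,0,0,0,0.04,0,0,0,0,0,0,0.04,0])

```text
time: 12.22
ee_pos: [0.6087, 0.1911, 0.0858]
eef_rot: [-0.0, 1.0, 0.0, 0.001]
ft_force: [-2.5, -0.7, 8.5]
width: 0.0484
grip_force: 12.0
```

Call:
drive_tool(series=[0,0,0,0,0,0,0.3,0,0,0,0,0,0,0.5,0,0,0,0,0,0,0.6,0,0,0,0,0,0,0.6,0,0,0,0,0,-0.3,0.6,0,0,0,0,0,-1,0.8,0,0,0,0,0,-2,1,0,0,0,0.2,-0.4,-2.5,1,0,0,0,0.6,-1.2,-2.5,1,0,0,0,1,-2.1,-2.5,1])

```text
time: 13.05
ee_pos: [0.5687, 0.1078, 0.1868]
eef_rot: [-0.002, 1.0, 0.001, 0.002]
ft_force: [0.7, -0.7, -0.0]
width: 0.0861
grip_force: 0.0
```

Run:
```python
from h import *
t=camera("scene"); p,q,s=st(); print(p,s["width"])
f=lambda i:cv2.resize(i[:,:,::-1],(400,400),interpolation=cv2.INTER_CUBIC)
cv2.imwrite("pics/s5.png",np.hstack([f(t[190:270,325:405]),f(t[255:335,110:190])]))
```

```text
[0.56602225 0.09723196 0.18607648] 0.08639399166770459
```

View pics/s5.png

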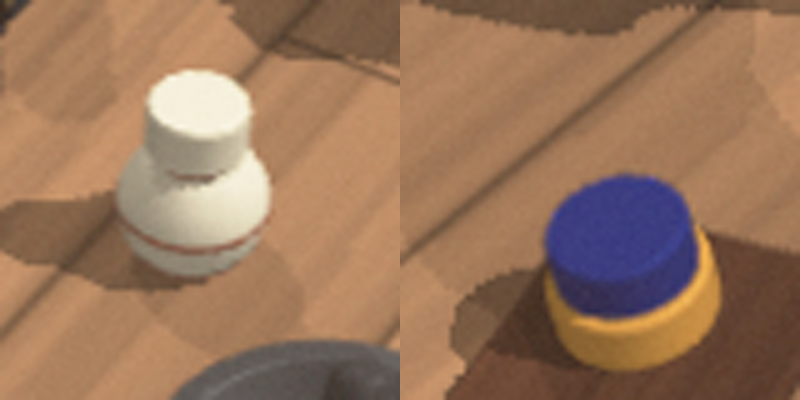

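Call:
drive_tool(series=[0,0,0,0.4,-0.8,0,1,0,0,0,0.8,-1.6,0,1,0,0,0,1.2,-2.4,0,1,0,0,0,1.7,-3.3,0,1,0,0,0,2.1,-4.2,0,1,0,0,0,2.6,-5.1,0,1,0,0,0,3,-6,0,1,0,0,0,3.5,-6.9,0,1,0,0,0,3.9,-7.7,0.2,1,0,0,0,4.3,-8.4,0.4,1])

```text
time: 13.93
ee_pos: [0.3953, -0.2315, 0.1695]
eef_rot: [0.001, 1.0, 0.0, 0.001]
ft_force: [0.8, 0.0, -0.7]
width: 0.0868
grip_force: 0.0
```

Call:
drive_tool(series=[0,0,0,0.3,-0.6,0.3,1,0,0,0,0.4,-0.85,0.5,1,0,0,0,0.4,-0.85,0.7,1,0,0,0,0.4,-0.85,0.7,1,0,0,0,0.4,-0.85,0.7,1])

```text
time: 14.35
ee_pos: [0.3806, -0.2624, 0.1407]
eef_rot: [-0.0, 1.0, 0.0, -0.0]
ft_force: [0.3, 0.4, 0.0]
width: 0.0868
grip_force: 0.0
```

Call:
drive_tool(series=[0,0,0,0,0,0.6,1,0,0,0,0,0,1.2,1,0,0,0,0,0,1.6,1,0,0,0,0,0,1.93,0.9,0,0,0,0,0,1.93,0.6,0,0,0,0,0,1.93,0.2,0,0,0,0,0,1.93,0.2,0,0,0,0,0,1.93,0.2,0,0,0,0,0,1.93,0.2,0,0,0,0,0,1.93,0.2])

```text
time: 15.18
ee_pos: [0.3811, -0.2631, 0.0642]
eef_rot: [-0.0, 1.0, 0.0, 0.001]
ft_force: [0.0, 2.1, 7.1]
width: 0.0585
grip_force: 12.0
```

Call:
drive_tool(series=[0,0,0,0,0,-0.4,0.2,0,0,0,0,0,-1.2,0.2,0,0,0,0,0,-2,0.2,0,0,0,-0.5,0.1,-2.6,0.2,0,0,0,-1.3,0.3,-2.7,0.2,0,0,0,-2.1,0.5,-2.7,0.2,0,0,0,-2.9,0.7,-2.7,0.2,0,0,0,-3.7,0.9,-2.7,0.2,0,0,0,-4.4,1,-2.7,0.2,0,0,0,-4.8,1.09,-2.7,0.2])

```text
time: 16.02
ee_pos: [0.5752, -0.2176, 0.1709]
eef_rot: [-0.002, 1.0, 0.0, 0.0]
ft_force: [-0.3, -0.4, -1.2]
width: 0.0583
grip_force: 12.0
```

Call:
drive_tool(series=[0,0,0,-0.2,0,0,0.2,0,0,0,-0.25,0,0,0.2,0,0,0,-0.25,0,0.4,0.2,0,0,0,-0.25,0,0.4,0.2,0,0,0,-0.25,0,0.4,0.2])

```text
time: 16.43
ee_pos: [0.5808, -0.2201, 0.1552]
eef_rot: [0.001, 1.0, 0.0, -0.001]
ft_force: [0.0, -1.1, -1.1]
width: 0.0584
grip_force: 12.0
```

Call:
drive_tool(series=[0,0,0,-0.05,0,0.4,0.2,0,0,0,-0.05,0.01,0.7,0.2,0,0,0,-0.05,0.01,0.9,0.2,0,0,0,-0.05,0.01,1.05,0.2,0,0,0,-0.05,0.01,1.2,0.2,0,0,0,-0.05,0.01,1.32,0.2,0,0,0,-0.05,0.01,1.42,0.2,0,0,0,-0.05,0.01,1.42,0.2])

```text
time: 17.1
ee_pos: [0.584, -0.219, 0.0978]
eef_rot: [-0.0, 1.0, 0.0, -0.0]
ft_force: [0.3, -0.3, -0.8]
width: 0.0585
grip_force: 12.0
```

Call:
drive_tool(series=[0,0,0,0,0,0.03,0.2,0,0,0,0,0,0.06,0.2,0,0,0,0,0,0.08,0.2,0,0,0,0,0,0.08,0.2])

```text
time: 17.43
ee_pos: [0.5843, -0.2191, 0.0954]
eef_rot: [-0.0, 1.0, 0.0, 0.0]
ft_force: [-0.0, 0.7, -0.9]
width: 0.0582
grip_force: 12.0
```

Call:
drive_tool(series=[0,0,0,0,0,0.03,0.2,0,0,0,0,0,0.05,0.2,0,0,0,0,0,0.05,0.2])

```text
time: 17.68
ee_pos: [0.5846, -0.2192, 0.0942]
eef_rot: [-0.0, 1.0, 0.0, 0.0]
ft_force: [-2.8, 1.7, 5.7]
width: 0.0586
grip_force: 12.0
```

Call:
drive_tool(series=[0,0,0,0,0,0,0.5,0,0,0,0,0,0,0.7,0,0,0,0,0,0,0.8,0,0,0,0,0,0,0.8,0,0,0,0,0,-0.3,0.8,0,0,0,0,0,-1,0.9,0,0,0,0.3,0,-1.8,1,0,0,0,1.1,-0.2,-2,1,0,0,0,2,-0.4,-2,1,0,0,0,2.9,-0.6,-1.8,1])

```text
time: 18.52
ee_pos: [0.4681, -0.2442, 0.1676]
eef_rot: [-0.0, 1.0, -0.0, 0.002]
ft_force: [-0.6, -0.7, -0.0]
width: 0.0867
grip_force: 0.0
```

Call:
drive_tool(series=[0,0,0,0.8,-0.2,0,1,0,0,0,1.5,-0.35,0.2,1,0,0,0,2,-0.45,0.5,1,0,0,0,2.2,-0.5,0.8,1,0,0,0,2.2,-0.5,1,1,0,0,0,2.2,-0.5,1,1,0,0,0,2.2,-0.5,1,1])

```text
time: 19.1
ee_pos: [0.3811, -0.2631, 0.1258]
eef_rot: [-0.0, 1.0, -0.0, 0.0]
ft_force: [0.1, -0.5, 0.0]
width: 0.0872
grip_force: 0.0
```

Run:
```python
from h import *
t=camera("scene"); p,q,s=st(); print(p,s["width"],s["ft_force"])
f=lambda i:cv2.resize(i[:,:,::-1],(400,400),interpolation=cv2.INTER_CUBIC)
cv2.imwrite("pics/s6.png",np.hstack([f(t[290:370,205:285]),f(t[265:345,110:190])]))
```

```text
[ 0.38134359 -0.26318703  0.12596182] 0.0871494010307788 [1.01341157 0.56927102 0.08031794]
```

View pics/s6.png

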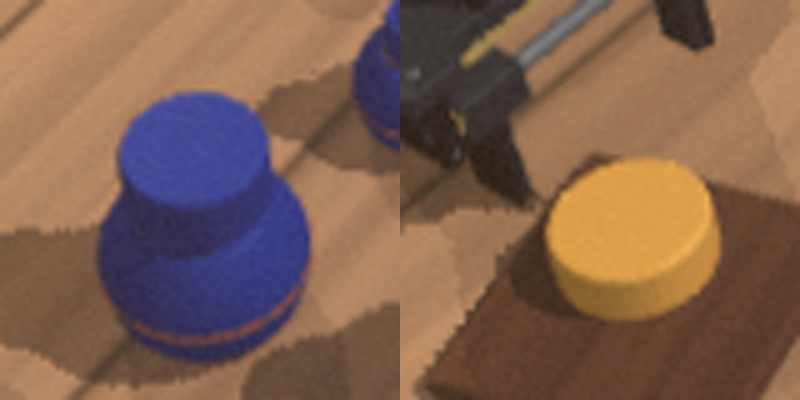

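Blue is home and level. Next I'll grip the yellow lid.

Call:
drive_tool(series=[0,0,0,0,0,0.6,1,0,0,0,0,0,1.2,1,0,0,0,0,0,1.7,1,0,0,0,0,0,2.0,1,0,0,0,0,0,2.2,1,0,0,0,0,0,2.2,0.7,0,0,0,0,0,2.2,0.4,0,0,0,0,0,2.2,0.4,0,0,0,0,0,2.2,0.4,0,0,0,0,0,2.2,0.4], grip_force=15)

```text
time: 19.98
ee_pos: [0.381, -0.2633, 0.0381]
eef_rot: [-0.0, 1.0, -0.0, 0.001]
ft_force: [-0.6, 0.6, 3.4]
width: 0.066
grip_force: 14.9
```

Call:
drive_tool(series=[0,0,0,0,0,-0.4,0.4,0,0,0,0,0,-1.2,0.4,0,0,0,0,0,-2,0.4,0,0,0,-0.1,0.2,-2.8,0.4,0,0,0,-0.3,0.8,-3.4,0.4,0,0,0,-0.6,1.6,-3.6,0.4,0,0,0,-0.9,2.4,-3.6,0.4,0,0,0,-1.2,3.2,-3.6,0.4,0,0,0,-1.4,4,-3.6,0.4,0,0,0,-1.6,4.8,-3.6,0.4])

```text
time: 20.82
ee_pos: [0.4445, -0.0695, 0.1819]
eef_rot: [-0.0, 1.0, 0.0, 0.001]
ft_force: [0.6, -0.8, -1.6]
width: 0.0666
grip_force: 14.8
```

Call:
drive_tool(series=[0,0,0,-0.2,0.8,0,0.4,0,0,0,-0.3,1.6,0,0.4,0,0,0,-0.4,2.4,0,0.4,0,0,0,-0.4,3.2,0,0.4,0,0,0,-0.3,4,0,0.4,0,0,0,-0.1,4.8,0,0.4,0,0,0,0.2,5.6,0,0.4,0,0,0,0.4,6.4,0,0.4,0,0,0,0.6,7.2,0,0.4,0,0,0,0.7,8,0,0.4])

```text
time: 21.65
ee_pos: [0.4151, 0.2504, 0.1819]
eef_rot: [-0.0, 1.0, 0.0, 0.0]
ft_force: [1.1, -0.1, -1.1]
width: 0.0664
grip_force: 14.8
```

Call:
drive_tool(series=[0,0,0,0.1,0.7,0,0.4,0,0,0,0.15,1.3,0,0.4,0,0,0,0.2,1.65,0,0.4,0,0,0,0.2,1.73,0.4,0.4,0,0,0,0.2,1.73,0.8,0.4,0,0,0,0.2,1.73,0.8,0.4,0,0,0,0.2,1.73,0.8,0.4])

```text
time: 22.23
ee_pos: [0.4081, 0.3171, 0.1492]
eef_rot: [0.0, 1.0, -0.001, -0.0]
ft_force: [0.8, -0.1, -0.5]
width: 0.0661
grip_force: 14.8
```

Run:
```python
from h import *
t=camera("scene"); p,q,s=st(); print(p,s["width"])
cv2.imwrite("pics/s7.png",cv2.resize(t[120:200,283:363,::-1],(480,480),interpolation=cv2.INTER_CUBIC))
```

```text
[0.4085638  0.31747912 0.14999219] 0.0660451593995033
```

View pics/s7.png

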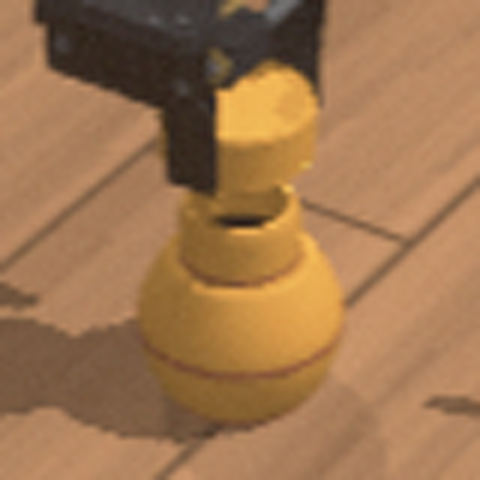

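Call:
drive_tool(series=[0,0,0,0.03,0.04,0.3,0.4,0,0,0,0.03,0.04,0.5,0.4,0,0,0,0.03,0.04,0.65,0.4,0,0,0,0.03,0.04,0.8,0.4,0,0,0,0.03,0.04,0.92,0.4,0,0,0,0.03,0.04,1.02,0.4,0,0,0,0.03,0.04,1.08,0.4,0,0,0,0.03,0.04,1.08,0.4])

```text
time: 22.95
ee_pos: [0.4068, 0.3195, 0.1057]
eef_rot: [-0.0, 1.0, -0.0, -0.0]
ft_force: [0.1, -0.3, -1.1]
width: 0.0664
grip_force: 14.8
```

Call:
drive_tool(series=[0,0,0,0,0,0.03,0.4,0,0,0,0,0,0.05,0.4,0,0,0,0,0,0.07,0.4,0,0,0,0,0,0.07,0.4])

```text
time: 23.28
ee_pos: [0.407, 0.3197, 0.1034]
eef_rot: [-0.0, 1.0, 0.0, 0.0]
ft_force: [0.2, -1.0, -0.7]
width: 0.0663
grip_force: 14.8
```

Call:
drive_tool(series=[0,0,0,0,0,0.03,0.4,0,0,0,0,0,0.05,0.4,0,0,0,0,0,0.05,0.4])

```text
time: 23.53
ee_pos: [0.4072, 0.3199, 0.102]
eef_rot: [-0.0, 1.0, 0.0, 0.0]
ft_force: [-1.9, -1.9, 5.8]
width: 0.0662
grip_force: 14.8
```

Contact came at the expected home height (.102). I'll release, rise clear, then check.

Call:
drive_tool(series=[0,0,0,0,0,0,0.7,0,0,0,0,0,0,0.9,0,0,0,0,0,0,1,0,0,0,0,0,0,1,0,0,0,0,0,-0.3,1,0,0,0,0,0,-1,1,0,0,0,0,0,-1.8,1,0,0,0,0,0,-2.6,1,0,0,0,0,0,-3.4,1,0,0,0,0,0,-4,1])

```text
time: 24.37
ee_pos: [0.4073, 0.3198, 0.2641]
eef_rot: [-0.0, 1.0, 0.001, 0.001]
ft_force: [0.1, 0.5, -0.2]
width: 0.0869
grip_force: 0.0
```

Call:
drive_tool(series=[0,0,0,0,-1,0,1,0,0,0,0,-2,0,1,0,0,0,0,-3,0,1,0,0,0,0,-3,0,1,0,0,0,0,-3,0,1,0,0,0,0,-3,0,1])

```text
time: 24.87
ee_pos: [0.4069, 0.2001, 0.2615]
eef_rot: [-0.0, 1.0, 0.0, 0.0]
ft_force: [-0.5, 0.1, 0.2]
width: 0.0869
grip_force: 0.0
```

Run:
```python
from h import *
t=camera("scene"); p,q,s=st(); print(p,s["ft_force"])
cv2.imwrite("pics/s8.png",cv2.resize(t[120:390,110:470,::-1],(800,600),interpolation=cv2.INTER_CUBIC))
```

```text
[0.40681393 0.20060956 0.26133519] [-0.58934608  0.34768155 -0.6817107 ]
```

View pics/s8.png

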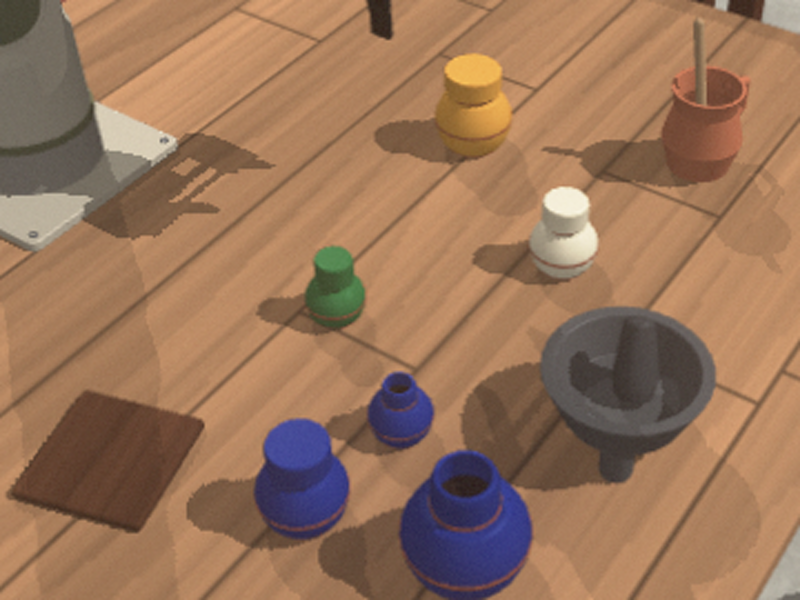

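All four lids are level on their own jars, nothing else has moved, and the gripper is clear, so I'm handing in.

```bash
python3 -c "
from bench import r
print(r.close_job())"
```

```text
the job is handed in; nothing more can be done
None
```

All four lids are back on their own jars, level and fully home by the contact heights and the final picture, and the job is handed in at about 25 s of the 120 s allowed.

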